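Seat the label printer's tape disc

ROBOT

A 7-joint arm with a two-finger parallel gripper is mounted at the origin on the work surface; the furniture and walls round the work are solid. World frame = base frame: x ahead of the robot, y to its left, z up, the work surface at z = 0. Lengths are in m, angles in degrees, forces in N, time in s.
With the tool pointing down it reaches from about 0.425 to 0.875 m from the base axis. Payload 4.7 kg.
Tool frame: the origin (TCP) lies at the very end of the fingers, on their centre line; the grasp point (between the pads) lies 19 mm behind it; z points along the fingers, y is the line along which they close (so a half turn about z gives the same grasp; the last joint's range is limited). The gripper opens to 87 mm and grips with 3 to 60 N. Pads are 19 mm wide; open, the fingers measure 117 mm over their backs; the gripper's body (75 mm by 190 mm) begins 51 mm behind the grasp point.
Start: joints at [74.719, 18.392, -4.016, 83.108, 1.295, 78.541, -3.26], TCP at [0.18, -0.625, 0.223] pointing down, gripper open.
Joint ranges: [-163.93, 163.93], [-17.29, 119.83], [-79.2, 71.16], [3.27, 140.29], [-89.18, 269.18], [5.43, 117.66], [-154.24, 154.24]. Speed limits (degrees/s): [147.25, 147.25, 180, 180, 180, 180, 180].

INTERFACE

Orientations are given as [roll, pitch, yaw] about the fixed x, y, z axes, in that order (R = Rz(yaw) Ry(pitch) Rx(roll)).
In Python, from cell import get_obs, eyes, env gives the robot as it stands.
- The arm moves only by the tool servo_tool, never from a script. Its argument "series" is a list that holds one entry, the list of rows, each a list of 7 numbers: the shift along the tool's x, y, z in units of 300 mm (1.0 is 300 mm), then the turn, a rotation vector about the tool's x, y, z in units of pi rad (1.0 is pi rad), then the opening, from 0 (shut) to 1 (fully open). In form: [[[tx, ty, tz, wx, wy, wz, gripper], ...]]. A call has 1 to 12 rows; each row is the pose to reach, as a shift and turn from the pose commanded when the call began, along the tool's axes at that moment, turning the shorter way round; what a row does not reach only later rows make up. A row lasts 1/12 s, in which the tool goes at most 41.7 mm and 7.16 degrees, less where a joint would pass 70% of its speed; a pose out of reach is approached as far as the arm can. A call with a number of a shift or a turn outside -1 to 1 is refused whole. A call with a gripper value outside its range is refused whole. The fingers move at their own pace and stop on an object; "grip_force" is the grip in N (left out, the last holds). Time passes only in rows, so rows that repeat a pose let the fingers close. It gives the time, the measured TCP pose, the force, the opening and the grip force at its end, in the units of the state.
- get_obs(): the state, without advancing time (a new reading comes with each control period).
- eyes.read_camera(name): name is "scene" or "top" or "wrist"; returns a dict with "frame" (384x512x3 uint8, red, green, blue), "depth" (384x512 float32, m along the optical axis (not along the pixel's ray), 0 where there is no reading), "fx", "fy", "cx", "cy" (pixels), "origin" and "rotation" of the camera in the world; the wrist camera has in their place "mount" (4x4, takes a point from camera to tool coordinates, whose origin is the TCP and whose axes are the flange's). Camera axes: x right, y down, z forward; pixel columns grow to the right and rows downward; lengths in m; the calibration is good to about 2 mm. A picture is of the moment at which its call begins: read the wrist's pose just before it.
- env.sign_off(): hands the job in; it is judged then, once.
The state is a dict: "time_s": time; "qpos": joint angles; "joint_velocities": joint speeds; "effort": joint torques, N m; "tool_pos": TCP position; "tool_rot": TCP orientation; "force": force on the tool from outside, world axes, zero at the start; "wrist_torque": the same for the moment, N m; "grip_width": finger opening in m; "grasp_force": force on a finger pad.
Only numpy, scipy, OpenCV 4.12 (cv2) and the standard library are available. Lean on these libraries where they do the work, as an engineer would, in place of code of your own. Each camera call takes 0.05 s, during which the arm holds its last target. There are 200 camera calls.

TASK

The blue tape disc on the label printer stands proud because its notch has not found the orange key pin. With a fingertip against the black lug, push the disc round until its notch is over the pin, then press the disc gently down until it sits fully home on the printer, and take the finger away. Do not grip, lift or force the disc, and leave the phone, stapler and charger where they are.

Things in the scene. Friction and masses are not known exactly. Their poses are not given: they have to be found in the camera images.
- label_printer: White label printer, 130 x 130 mm case, 36 mm high, fixed to the desk on its grip feet. Origin at the centre of its underside; z up, its -x side is the front with the label slot. On top is a round black deck (100 mm across, 38 mm above the desk) whose centre is straight above the origin; the tape disc turns about that vertical line.
- key_pin (a point): Top of the fixed orange key pin, 10 mm thick with a domed top, 47 mm above the desk, 41 mm from the disc's axis on the printer's front (-x) side. An orange mark lies on the case just outside it.
- notch (a point): The middle of the notch in the disc's rim, at the level of the disc's top face, 41 mm from the axis. The notch is open to the rim, 13 mm wide and about 12 mm deep, cut through the disc's full thickness; an orange mark on the disc lies just inward of it. Seen from above it must coincide with the pin; the pin's dome guides it in from about 3 mm off, farther off the pin blocks the disc.
- lug_top (a point): Top centre of the black upright lug on the disc, directly opposite the notch, 30 mm from the axis: a round post about 15 mm thick (19 mm at its foot) that rises 24 mm above the disc's top face. Pushed sideways by a finger on either side, it turns the disc (about 1.5 N at the lug); the disc stays at whatever angle it is left.
- disc_centre (a point): Centre of the disc's top, on the flat grey spot (24 mm across) where it can be pressed. The disc is blue with a pale round label, 90 mm across and 12 mm thick; its top face is 60 mm above the desk at the start and 50 mm when seated.
- disc_turn (a joint): Angle of the disc about the vertical, rad, counter-clockwise positive seen from above, unlimited either way. 0 (or any full turn) has the notch straight over the pin; at 0 the lug lies in the printer's +x direction. It starts anywhere from 0.6 to 5.68, so the shorter way round may be either direction.
- hub_depth (a joint): How far the disc is pushed down along its axis, m: 0 at the start (proud), 0.010 fully seated on the deck, negative if lifted. It slides stiffly: it stays where it is left and takes about 5 N to push down when the notch is over the pin; otherwise the pin stops it after about 1 to 3 mm.
- phone: Black phone lying flat, 148 x 72 x 8 mm, loose bystander, left of the printer; origin at the centre of its underside.
- stapler: Dark stapler, 125 x 34 x 38 mm, loose bystander, right of the printer; origin at the centre of its underside.
- charger: White charging block, 36 x 36 x 28 mm, loose bystander, right of the printer; origin at the centre of its underside.

How it is judged (in metres and radians):
At the end, for the whole second after the job is handed in: The disc is pushed down at least 8 of its 10 mm, with the middle of its notch within 4 mm of the key pin seen from above (value of joint hub_depth above 0.008 m and horizontal distance between notch and key_pin below 0.004 m); the robot touches nothing.
It fails at once if the disc is lifted more than 4 mm (value of joint hub_depth below -0.004 m).
It fails at once if the disc or printer is gripped or forced: the fingers bear on it with more than 45 N (contact force between the fingers and label_printer above 45 N).
It fails at once if a bystander (phone, stapler, charger) is moved more than 20 mm (distance of any of phone, stapler, charger from where it was at the start of the episode above 0.02 m).
It also fails if it takes over 45 s, if anything falls off the work surface, if the arm or the gripper's body presses on something with over 40 N, if the wrist force passes 120 N, or if a joint passes its speed limit or range.

## Working session

There is one attempt and no reset: what is moved stays moved. The work goes in short steps, Python scripts to look and compute and a tool call to move; the robot and the scene stay as the last step left them, time stands still between calls to the robot, and variables do not carry over. Pictures are saved under pics/ and viewed, at most 10 in all, crops included, and the job is handed in when it is done.

Besides the shell and the picture viewer there is one more tool, called after "Request:" by a JSON object that holds its "fn" and its "kwargs", one argument or row to a line. servo_tool: Moves the arm, as the interface text tells. Shifts and turns lie within -1 to 1; 1 stands for 300 mm of shift or pi rad of turn. Its arguments: {"type":"object","properties":{"series":{"type":"array"},"grip_force":{"type":"number"}},"required":["series"]}

```bash
mkdir -p pics; python3 - <<'E'
from cell import get_obs, eyes, env
import cv2,numpy as np
o=get_obs();print({k:np.round(v,3) for k,v in o.items()})
for n in("scene","top"):
    d=eyes.read_camera(n);cv2.imwrite(f"pics/{n}0.png",d["frame"][:,:,::-1]);np.savez(f"{n}0.npz",**d)
    print(n,d["fx"],d["cx"],d["cy"],d["origin"],np.round(d["rotation"],3).tolist())
E
```

```text
{'time_s': np.float64(0.0), 'qpos': array([74.719, 18.439, -4.015, 83.175,  1.297, 78.542, -3.26 ]), 'joint_velocities': array([-0.117, -0.038,  0.076, -0.026, -0.038, -0.112,  0.001]), 'effort': array([ 1.0000e-03, -4.9128e+01, -4.0300e-01, -3.1252e+01, -6.4000e-02,
        4.4000e-02,  0.0000e+00]), 'tool_pos': array([ 0.18 , -0.624,  0.221]), 'tool_rot': array([-1.7989e+02,  8.0000e-03,  1.6091e+01]), 'force': array([-0.993, -1.018,  0.39 ]), 'wrist_torque': array([-0.008,  0.035, -0.013]), 'grasp_force': np.float64(0.0), 'grip_width': np.float64(0.087)}
scene 420.37345391023496 258.1347606166752 189.26475883022977 [0.14984112 0.55914491 0.5766739 ] [-126.233, -1.37, -150.074]
top 375.5848006360301 256.30894208762146 189.50573080963596 [ 0.32806131 -0.07892027  0.92783254] [-171.372, 1.52, -90.373]
```

View pics/top0.png

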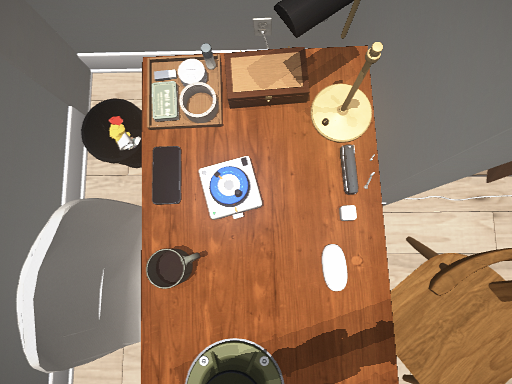

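View pics/scene0.png

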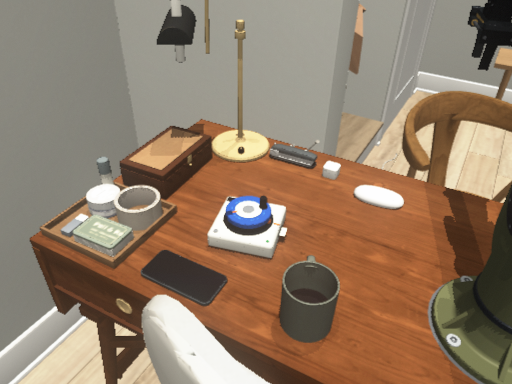

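The top view shows the printer at about (230,187) with its slot facing the robot (238,215). The phone is at (167,175), the stapler at (349,169) and the charger at (348,213). I'll measure the printer and disc next.

```bash
cat > h.py <<'E'
import numpy as np,cv2
from scipy.spatial.transform import Rotation as R
def cam(d):
    r=np.array(d["rotation"]); return (R.from_euler('xyz',r,degrees=True).as_matrix() if r.ndim==1 else r),np.array(d["origin"])
def cloud(d,Rt=None):
    Rm,o=Rt or cam(d); v,u=np.mgrid[:384,:512]; z=d["depth"]
    p=np.stack([(u-d["cx"])/d["fx"]*z,(v-d["cy"])/d["fy"]*z,z],-1)
    return p@Rm.T+o
def onplane(d,u,v,h,Rt=None):
    Rm,o=Rt or cam(d); r=Rm@np.array([(u-d["cx"])/d["fx"],(v-d["cy"])/d["fy"],1]); return o+r*(h-o[2])/r[2]
E
python3 - <<'E'
from h import *
d=dict(np.load("top0.npz")); P=cloud(d); f=d["frame"].astype(int)
hsv=cv2.cvtColor(d["frame"],cv2.COLOR_RGB2HSV)
box=np.zeros((384,512),bool); box[150:225,195:268]=1
print("desk z",np.median(P[240:300,220:300,2]))
w=box&(hsv[...,1]<50)&(hsv[...,2]>150)&(abs(P[...,2]-.036)<.008)
b=box&(hsv[...,0]>100)&(hsv[...,0]<125)&(hsv[...,1]>130)&(abs(P[...,2]-.06)<.012)
r=cv2.minAreaRect(P[w][:,:2].astype(np.float32)); print("case",r, w.sum())
print("disc",cv2.minEnclosingCircle(P[b][:,:2].astype(np.float32)),np.median(P[b][:,2]))
l=box&(P[...,2]>.072); print("lug",l.sum(),P[l].mean(0) if l.any() else 0)
og=box&(hsv[...,0]<18)&(hsv[...,1]>150)&(P[...,2]>.03)
for v,u in np.argwhere(og): print(u,v,np.round(P[v,u],3))
c=d["frame"][145:230,190:275,::-1]; cv2.imwrite("pics/c.png",cv2.resize(c,None,fx=7,fy=7,interpolation=cv2.INTER_CUBIC)[:600])
E
```

```text
desk z -0.0010249277972366189
case ((0.47228309512138367, 0.008441582322120667), (0.12912403047084808, 0.12899501621723175), 15.128074645996094) 1415
disc ((0.4722481966018677, 0.00861710961908102), 0.04469740390777588) 0.0588320573779465
lug 48 [ 0.41021962 -0.03594309  0.36388144]
```

View pics/c.png

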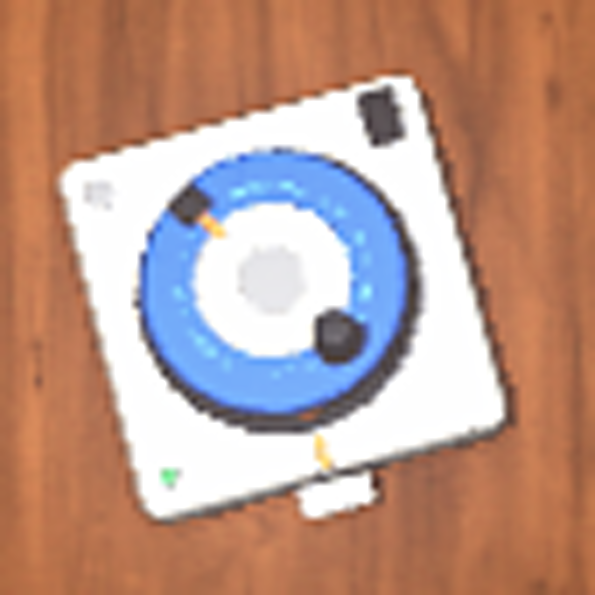

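The crop has the notch at crop (190,205), which is full-image (217.1,174.3), and the lug at crop (340,330), or (238.6,192.1). The orange case mark is at crop (325,455). So the printer yaw is about 15°, and the disc needs roughly +148° CCW.

```bash
python3 - <<'E'
from h import *
d=dict(np.load("top0.npz"));s=dict(np.load("scene0.npz"))
c=np.array([.4722,.0086])
for n,u,v,h in(("notch",217.1,174.3,.06),("lug",238.6,192.1,.084),("lugdisc",238.6,192.1,.078),("ctr",190+273/7,145+281/7,.06),("mark",190+323/7,145+452/7,.036)):
    p=onplane(d,u,v,h);e=p[:2]-c;print(n,p.round(4),np.hypot(*e).round(4),np.degrees(np.arctan2(e[1],e[0])).round(1))
for n,q in(("top",d),("scene",s)):
    P=cloud(q).reshape(-1,3);P=P[q["depth"].ravel()>0]
    for x0,x1,y0,y1 in((.1,.3,-.75,-.5),(.1,.5,-.5,-.25),(.3,.6,-.25,-.08),(.3,.65,-.1,.12)):
        m=(P[:,0]>x0)&(P[:,0]<x1)&(P[:,1]>y0)&(P[:,1]<y1); print(n,(x0,x1,y0,y1),m.sum(),np.sort(P[m,2])[-40:-1:8].round(3) if m.sum()>40 else P[m,2])
E
```

```text
notch [0.4972 0.0355 0.06  ] 0.0367 47.1
lug [ 0.4507 -0.017   0.084 ] 0.0334 -129.9
lugdisc [ 0.4516 -0.0166  0.078 ] 0.0325 -129.2
ctr [0.471  0.0073 0.06  ] 0.0018 -133.3
mark [ 0.4156 -0.0077  0.036 ] 0.0588 -163.9
top (0.1, 0.3, -0.75, -0.5) 5283 [0.012 0.013 0.014 0.014 0.015]
top (0.1, 0.5, -0.5, -0.25) 13033 [0.443 0.444 0.445 0.446 0.447]
top (0.3, 0.6, -0.25, -0.08) 8216 [0.019 0.02  0.02  0.021 0.022]
top (0.3, 0.65, -0.1, 0.12) 12250 [0.088 0.088 0.089 0.092 0.094]
scene (0.1, 0.3, -0.75, -0.5) 2811 [0.375 0.375 0.376 0.378 0.379]
scene (0.1, 0.5, -0.5, -0.25) 7798 [0.363 0.364 0.365 0.367 0.368]
scene (0.3, 0.6, -0.25, -0.08) 5551 [0.021 0.021 0.021 0.022 0.022]
scene (0.3, 0.65, -0.1, 0.12) 12312 [0.092 0.094 0.094 0.095 0.096]
```

Request:
{"fn": "servo_tool", "kwargs": {
  "series": [
    [[0.895, -0.696, 0, 0, 0, 0, 0], [0.895, -0.696, 0, 0, 0, 0, 0], [0.895, -0.696, 0, 0, 0, 0, 0], [0.895, -0.696, 0, 0, 0, 0, 0], [0.895, -0.696, 0, 0, 0, 0, 0], [0.895, -0.696, 0, 0, 0, 0, 0], [0.895, -0.696, 0, 0, 0, 0, 0], [0.895, -0.696, 0, 0, 0, 0, 0], [0.895, -0.696, 0, 0, 0, 0, 0], [0.895, -0.696, 0, 0, 0, 0, 0], [0.895, -0.696, 0, 0, 0, 0, 0], [0.895, -0.696, 0, 0, 0, 0, 0]]
  ],
  "grip_force": 10
}}

```text
time_s: 1.1
tool_pos: [0.3788, -0.3511, 0.2223]
tool_rot: [180.0, 0.1, 15.9]
force: [-0.2, 0.3, 0.5]
grip_width: 0.0148
grasp_force: 0.0
```

Request:
{"fn": "servo_tool", "kwargs": {
  "series": [
    [[0.476, -0.99, 0.167, 0, 0, 0.322, 0], [0.476, -0.99, 0.167, 0, 0, 0.322, 0], [0.476, -0.99, 0.167, 0, 0, 0.322, 0], [0.476, -0.99, 0.167, 0, 0, 0.322, 0], [0.476, -0.99, 0.167, 0, 0, 0.322, 0], [0.476, -0.99, 0.167, 0, 0, 0.322, 0], [0.476, -0.99, 0.167, 0, 0, 0.322, 0], [0.476, -0.99, 0.167, 0, 0, 0.322, 0], [0.476, -0.99, 0.167, 0, 0, 0.322, 0], [0.476, -0.99, 0.167, 0, 0, 0.322, 0], [0.476, -0.99, 0.167, 0, 0, 0.322, 0], [0.476, -0.99, 0.167, 0, 0, 0.322, 0]]
  ]
}}

```text
time_s: 2.1
tool_pos: [0.4351, -0.0267, 0.1724]
tool_rot: [180.0, -0.0, -42.0]
force: [-0.4, -0.7, 0.4]
grip_width: 0.0004
grasp_force: 0.0
```

```bash
python3 - <<'E'
from h import *
from cell import get_obs, eyes
o=get_obs();d=eyes.read_camera("wrist");np.savez("w1.npz",pos=o["tool_pos"],rot=o["tool_rot"],**d)
cv2.imwrite("pics/w1.png",d["frame"][:,:,::-1]);print(o["qpos"].round(1),o["tool_pos"].round(4),o["tool_rot"].round(1),d["mount"].round(3),d["fx"],d["cx"],d["cy"])
E
```

```text
[  42.1   -5.8  -39.4  114.4   -3.9   70.1 -127.7] [ 0.4351 -0.0267  0.1724] [180.  -0. -42.] [[ 0.    -0.962 -0.273  0.075]
 [ 1.     0.     0.    -0.   ]
 [-0.    -0.273  0.962 -0.163]
 [ 0.     0.     0.     1.   ]] 298.1761128371154 259.12379979713063 186.909232083695
```

View pics/w1.png

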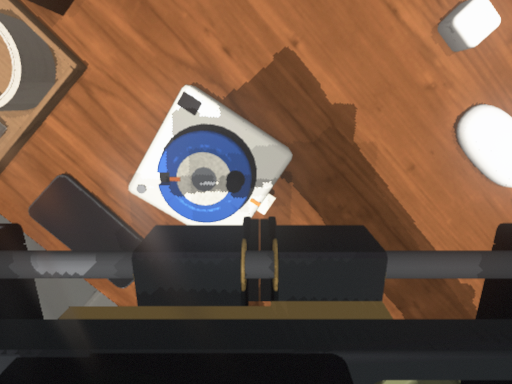

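The wrist view has the closed fingers at about (260,225), the lug at (235,181), the notch at (163,179) and the disc centre at about (206,177). I'll fit these metrically.

```bash
cat >> h.py <<'E'
def wcam(d):
    T=R.from_euler('xyz',d["rot"],degrees=True).as_matrix(); M=np.array(d["mount"])
    return T@M[:3,:3], T@M[:3,3]+d["pos"]
def wmeas(d):
    Rt=wcam(d);P=cloud(d,Rt);h=cv2.cvtColor(d["frame"],cv2.COLOR_RGB2HSV)
    near=np.hypot(P[...,0]-.472,P[...,1]-.008)<.06
    b=near&(h[...,0]>100)&(h[...,0]<130)&(h[...,1]>110)&(abs(P[...,2]-.056)<.015)
    og=near&(h[...,0]<20)&(h[...,1]>130)&(P[...,2]>.04)
    l=near&(P[...,2]>.072)&(P[...,2]<.09)&(h[...,2]<90)
    return P,b,og,l
E
python3 - <<'E'
from h import *
d=dict(np.load("w1.npz"));P,b,og,l=wmeas(d)
c,r=cv2.minEnclosingCircle(P[b][:,:2].astype(np.float32));print("disc",c,r,np.median(P[b][:,2]))
for n,m in(("orange",og),("lug",l)):
    p=P[m].mean(0);e=p[:2]-c;print(n,m.sum(),p.round(4),np.hypot(*e).round(4),np.degrees(np.arctan2(e[1],e[0])).round(1))
f,h=P,np.nan
m=l
print("lug box",P[m].min(0),P[m].max(0))
for n,u,v,z in(("notch",163,179,.06),("lugtop",235,181,.084)):
    p=onplane(d,u,v,z,wcam(d));e=p[:2]-c;print(n,p.round(4),np.hypot(*e).round(4),np.degrees(np.arctan2(e[1],e[0])).round(1))
E
```

```text
disc (0.47397300601005554, 0.008792386390268803) 0.04494926705956459 0.060322745565626
orange 384 [ 0.4677 -0.0242  0.251 ] 0.0336 -100.8
lug 231 [ 0.4545 -0.0147  0.0824] 0.0305 -129.7
lug box [ 0.44693905 -0.02037747  0.07222749] [ 0.46076351 -0.00690734  0.08589201]
notch [0.4996 0.0383 0.06  ] 0.0391 49.1
lugtop [ 0.4556 -0.0169  0.084 ] 0.0316 -125.5
```

Request:
{"fn": "servo_tool", "kwargs": {
  "series": [
    [[-0.065, -0.07, 0, 0, 0, 0, 0], [-0.065, -0.07, 0.05, 0, 0, 0, 0], [-0.065, -0.07, 0.12, 0, 0, 0, 0], [-0.065, -0.07, 0.2, 0, 0, 0, 0], [-0.065, -0.07, 0.27, 0, 0, 0, 0], [-0.065, -0.07, 0.32, 0, 0, 0, 0], [-0.065, -0.07, 0.348, 0, 0, 0, 0], [-0.065, -0.07, 0.348, 0, 0, 0, 0], [-0.065, -0.07, 0.348, 0, 0, 0, 0]]
  ]
}}

```text
time_s: 2.9
tool_pos: [0.4348, 0.0031, 0.0682]
tool_rot: [180.0, 0.0, -42.0]
force: [0.8, 0.2, 0.9]
grip_width: 0.0008
grasp_force: 0.0
```

```bash
python3 - <<'E'
from cell import get_obs
o=get_obs();print(o["qpos"].round(1),o["tool_pos"].round(4),o["tool_rot"].round(1),o["force"])
import numpy as np
# push arc plan: TCP at angle lag behind the lug, in tool units of current pose
c=np.array([.473,.0087]);p0=o["tool_pos"][:2];y0=np.radians(-41.9)
X=np.array([np.cos(y0),np.sin(y0)]);Y=np.array([np.sin(y0),-np.cos(y0)])
for L in range(230,380,5):
    a=np.radians(L);q=c+.030*np.array([np.cos(a),np.sin(a)])-.017*np.array([-np.sin(a),np.cos(a)])
    e=q-p0;print(L,q.round(4),(np.array([e@X,e@Y])/.3).round(3),round(-(L-90-360+41.9+180-0 if 0 else (L-270)+41.9)/180,3))
E
```

```text
[  39.4    2.5  -43.5  121.3    2.    57.  -137.1] [0.4348 0.0031 0.0682] [180.   0. -42.] [0.76499219 0.20325257 0.92623168]
230 [ 0.4407 -0.0034] [0.029 0.003] -0.011
235 [ 0.4419 -0.0061] [0.038 0.007] -0.038
240 [ 0.4433 -0.0088] [0.048 0.011] -0.066
245 [ 0.4449 -0.0113] [0.057 0.013] -0.094
250 [ 0.4468 -0.0137] [0.067 0.015] -0.122
255 [ 0.4488 -0.0159] [0.077 0.016] -0.149
260 [ 0.451  -0.0179] [0.087 0.016] -0.177
265 [ 0.4535 -0.0197] [0.097 0.015] -0.205
270 [ 0.456  -0.0213] [0.107 0.013] -0.233
275 [ 0.4587 -0.0227] [0.117 0.011] -0.261
280 [ 0.4615 -0.0238] [0.126 0.007] -0.288
285 [ 0.4643 -0.0247] [0.135 0.003] -0.316
290 [ 0.4673 -0.0253] [ 0.144 -0.002] -0.344
295 [ 0.4703 -0.0257] [ 0.152 -0.007] -0.372
300 [ 0.4733 -0.0258] [ 0.16  -0.014] -0.399
305 [ 0.4763 -0.0256] [ 0.167 -0.021] -0.427
310 [ 0.4793 -0.0252] [ 0.173 -0.029] -0.455
315 [ 0.4822 -0.0245] [ 0.179 -0.037] -0.483
320 [ 0.4851 -0.0236] [ 0.184 -0.046] -0.511
325 [ 0.4878 -0.0224] [ 0.189 -0.055] -0.538
330 [ 0.4905 -0.021 ] [ 0.192 -0.064] -0.566
335 [ 0.493  -0.0194] [ 0.195 -0.074] -0.594
340 [ 0.4954 -0.0175] [ 0.196 -0.084] -0.622
345 [ 0.4976 -0.0155] [ 0.197 -0.094] -0.649
350 [ 0.4996 -0.0133] [ 0.197 -0.104] -0.677
355 [ 0.5014 -0.0108] [ 0.196 -0.114] -0.705
360 [ 0.503  -0.0083] [ 0.195 -0.123] -0.733
365 [ 0.5044 -0.0056] [ 0.192 -0.133] -0.761
370 [ 0.5055 -0.0028] [ 0.189 -0.143] -0.788
375 [0.5064 0.    ] [ 0.185 -0.152] -0.816
```

Request:
{"fn": "servo_tool", "kwargs": {
  "series": [
    [[0.029, 0.003, 0, 0, 0, -0.011, 0], [0.038, 0.007, 0, 0, 0, -0.038, 0], [0.048, 0.011, 0, 0, 0, -0.066, 0], [0.057, 0.013, 0, 0, 0, -0.094, 0], [0.067, 0.015, 0, 0, 0, -0.122, 0], [0.077, 0.016, 0, 0, 0, -0.149, 0], [0.087, 0.016, 0, 0, 0, -0.177, 0], [0.097, 0.015, 0, 0, 0, -0.205, 0], [0.107, 0.013, 0, 0, 0, -0.233, 0], [0.117, 0.011, 0, 0, 0, -0.261, 0], [0.126, 0.007, 0, 0, 0, -0.288, 0], [0.135, 0.003, 0, 0, 0, -0.316, 0]]
  ]
}}

```text
time_s: 3.9
tool_pos: [0.4645, -0.0246, 0.0692]
tool_rot: [179.9, -0.0, 15.2]
force: [-1.1, 0.1, -0.0]
grip_width: 0.0006
grasp_force: 0.8
```

```bash
python3 - <<'E'
from h import *
from cell import get_obs, eyes
o=get_obs();d=eyes.read_camera("wrist");np.savez("w2.npz",pos=o["tool_pos"],rot=o["tool_rot"],**d)
cv2.imwrite("pics/w2.png",d["frame"][:,:,::-1]);print(o["tool_pos"].round(4),o["tool_rot"].round(1))
p0=o["tool_pos"][:2];y0=np.radians(o["tool_rot"][2]);c=np.array([.473,.0087])
X=np.array([np.cos(y0),np.sin(y0)]);Y=np.array([np.sin(y0),-np.cos(y0)])
for L in range(290,380,5):
    a=np.radians(L);q=c+.030*np.array([np.cos(a),np.sin(a)])-.017*np.array([-np.sin(a),np.cos(a)])
    e=q-p0;print(L,(np.array([e@X,e@Y])/.3).round(3),round(-(L-270-o["tool_rot"][2])/180,3))
E
```

```text
[ 0.4645 -0.0246  0.0692] [179.9  -0.   15.2]
290 [0.008 0.005] -0.027
295 [0.018 0.009] -0.054
300 [0.027 0.012] -0.082
305 [0.037 0.014] -0.11
310 [0.047 0.015] -0.138
315 [0.057 0.015] -0.166
320 [0.067 0.015] -0.193
325 [0.077 0.013] -0.221
330 [0.087 0.011] -0.249
335 [0.096 0.008] -0.277
340 [0.105 0.004] -0.304
345 [ 0.114 -0.   ] -0.332
350 [ 0.123 -0.006] -0.36
355 [ 0.131 -0.012] -0.388
360 [ 0.138 -0.019] -0.416
365 [ 0.145 -0.026] -0.443
370 [ 0.151 -0.034] -0.471
375 [ 0.156 -0.043] -0.499
```

View pics/w2.png

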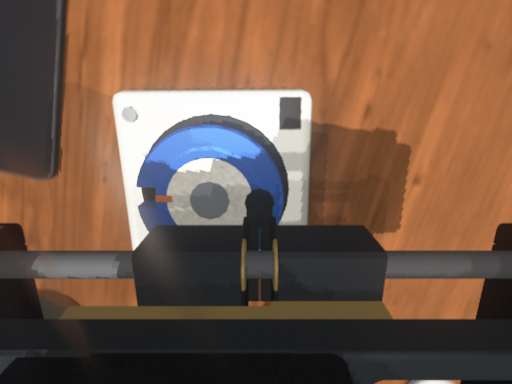

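The finger is pushing the lug at (258,205), and the notch at (152,195) has turned with it. I'll keep going.

Request:
{"fn": "servo_tool", "kwargs": {
  "series": [
    [[0.008, 0.005, 0, 0, 0, -0.027, 0], [0.018, 0.009, 0, 0, 0, -0.054, 0], [0.027, 0.012, 0, 0, 0, -0.082, 0], [0.037, 0.014, 0, 0, 0, -0.11, 0], [0.047, 0.015, 0, 0, 0, -0.138, 0], [0.057, 0.015, 0, 0, 0, -0.166, 0], [0.067, 0.015, 0, 0, 0, -0.193, 0], [0.077, 0.013, 0, 0, 0, -0.221, 0], [0.087, 0.011, 0, 0, 0, -0.249, 0], [0.096, 0.008, 0, 0, 0, -0.277, 0], [0.105, 0.004, 0, 0, 0, -0.304, 0], [0.114, 0, 0, 0, 0, -0.332, 0]]
  ]
}}

```text
time_s: 4.95
tool_pos: [0.4982, -0.0164, 0.0692]
tool_rot: [179.9, 0.1, 74.8]
force: [-0.6, -1.5, 0.2]
grip_width: 0.0006
grasp_force: 0.8
```

```bash
cat > look.py <<'E'
import sys
from h import *
from cell import get_obs, eyes
o=get_obs();d=eyes.read_camera("wrist");n=sys.argv[1];np.savez(n+".npz",pos=o["tool_pos"],rot=o["tool_rot"],**d)
cv2.imwrite(f"pics/{n}.png",d["frame"][:,:,::-1]);d=dict(np.load(n+".npz"));print(o["tool_pos"].round(4),o["tool_rot"].round(1))
P,b,og,l=wmeas(d);c0=np.array([.473,.0087])
c,r=cv2.minEnclosingCircle(P[b][:,:2].astype(np.float32));print("disc",c,r,np.median(P[b][:,2]))
# gap in the blue ring at r 36..43 -> notch angle
for nm,cc in(("fit",c),("c0",c0)):
    q=P[...,:2]-cc;rr=np.hypot(*np.moveaxis(q,-1,0));A=np.degrees(np.arctan2(q[...,1],q[...,0]))%360
    g=og&(rr<.036)&(rr>.015)&(P[...,2]<.075);z=A[g]
    print(nm,"orange",g.sum(),np.median(z).round(1) if len(z) else None)
    a=np.sort(A[b&(rr>.036)&(rr<.042)]);gp=np.diff(np.r_[a,a[0]+360]);i=np.argsort(gp)[-3:]
    print("gaps",[(round(a[k],1),round(a[k]+gp[k],1)) for k in i])
E
python3 look.py w3; python3 - <<'E'
from h import *
d=np.load("w3.npz");p0=d["pos"][:2];yw=d["rot"][2];y0=np.radians(yw);c=np.array([.473,.0087])
X=np.array([np.cos(y0),np.sin(y0)]);Y=np.array([np.sin(y0),-np.cos(y0)])
for L in range(350,380,5):
    a=np.radians(L);q=c+.030*np.array([np.cos(a),np.sin(a)])-.017*np.array([-np.sin(a),np.cos(a)])
    e=q-p0;print(L,(np.array([e@X,e@Y])/.3).round(3),round(-(L-270-yw)/180,3))
E
```

```text
[ 0.4982 -0.0164  0.0692] [1.799e+02 1.000e-01 7.480e+01]
disc (0.474872350692749, 0.010734143666923046) 0.04466160386800766 0.060453905994730606
fit orange 74 164.6
gaps [(np.float64(192.4), np.float64(193.7)), (np.float64(154.2), np.float64(192.4)), (np.float64(193.7), np.float64(327.7))]
c0 orange 74 159.3
gaps [(np.float64(334.4), np.float64(335.2)), (np.float64(342.8), np.float64(343.6)), (np.float64(150.4), np.float64(331.4))]
350 [0.011 0.002] -0.029
355 [0.021 0.005] -0.057
360 [0.03  0.008] -0.084
365 [0.04 0.01] -0.112
370 [0.05  0.012] -0.14
375 [0.06  0.012] -0.168
```

View pics/w3.png

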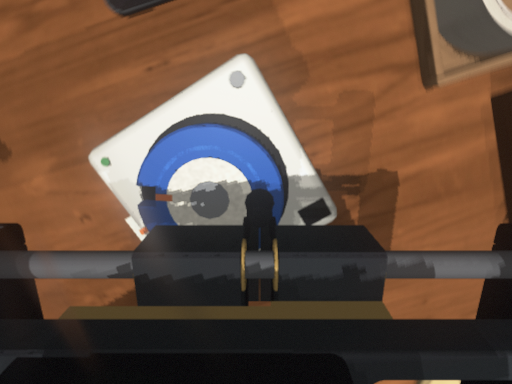

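Same relative geometry as before: notch (150,195), lug (258,205). I'll push to slightly short of the target, back off and measure.

Request:
{"fn": "servo_tool", "kwargs": {
  "series": [
    [[0.011, 0.002, 0, 0, 0, -0.029, 0], [0.021, 0.005, 0, 0, 0, -0.057, 0], [0.03, 0.008, 0, 0, 0, -0.084, 0], [0.04, 0.01, 0, 0, 0, -0.112, 0], [0.05, 0.012, 0, 0, 0, -0.14, 0], [0.055, 0.012, 0, 0, 0, -0.157, 0], [0.055, 0.012, 0, 0, 0, -0.157, 0], [0.015, 0.012, 0, 0, 0, -0.157, 0], [0.015, 0.012, -0.1, 0, 0, -0.157, 0], [0.015, 0.012, -0.2, 0, 0, -0.157, 0], [0.015, 0.012, -0.3, 0, 0, -0.157, 0], [-0.2, 0.012, -0.4, 0, 0, -0.157, 0]]
  ]
}}

```text
time_s: 6.0
tool_pos: [0.495, -0.0402, 0.1798]
tool_rot: [179.6, -0.1, 103.4]
force: [1.5, 0.2, 0.6]
grip_width: 0.0006
grasp_force: 0.0
```

```bash
python3 look.py w4; python3 - <<'E'
from h import *
from cell import eyes
d=np.load("w4.npz");i=d["frame"][60:260,100:360,::-1];cv2.imwrite("pics/w4c.png",cv2.resize(i,None,fx=3,fy=3,interpolation=cv2.INTER_CUBIC))
d=eyes.read_camera("top");np.savez("top1.npz",**d)
E
```

```text
[ 0.495  -0.0402  0.1798] [ 1.796e+02 -1.000e-01  1.034e+02]
disc (0.47374922037124634, 0.007666992489248514) 0.04465730860829353 0.060446943586528135
fit orange 0 None
gaps [(np.float64(283.0), np.float64(284.3)), (np.float64(181.2), np.float64(185.8)), (np.float64(186.9), np.float64(207.3))]
c0 orange 0 None
gaps [(np.float64(102.1), np.float64(103.4)), (np.float64(182.7), np.float64(187.5)), (np.float64(188.7), np.float64(209.1))]
```

View pics/w4c.png

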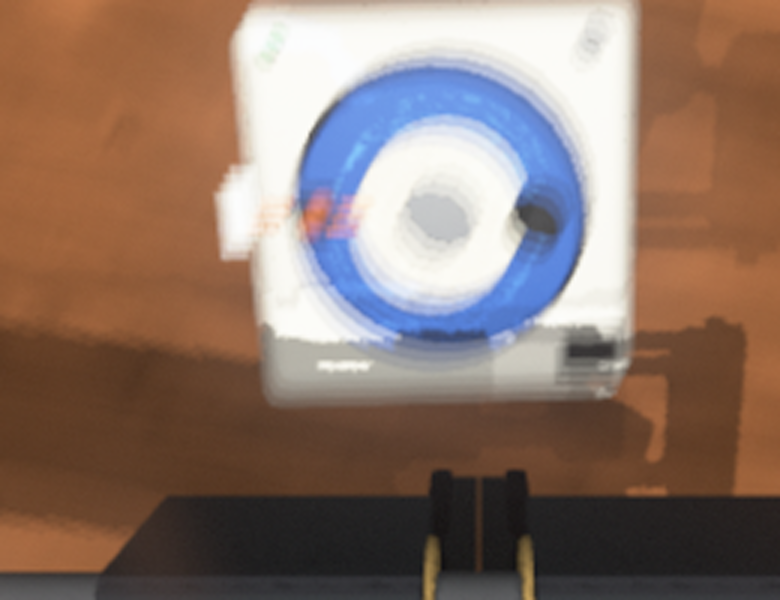

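The arm was still moving, so the picture is blurred. The orange pin shows in the notch at crop (320,215), roughly in line with the case mark. I'll let it settle and measure again.

Request:
{"fn": "servo_tool", "kwargs": {
  "series": [
    [[0, 0, 0, 0, 0, 0, 0], [0, 0, 0, 0, 0, 0, 0], [0, 0, 0, 0, 0, 0, 0], [0, 0, 0, 0, 0, 0, 0]]
  ]
}}

```text
time_s: 6.43
tool_pos: [0.4916, -0.0466, 0.1751]
tool_rot: [-180.0, -0.1, 103.1]
force: [0.2, -0.2, -0.3]
grip_width: 0.0008
grasp_force: 0.0
```

```bash
python3 look.py w5; python3 - <<'E'
from h import *
d=np.load("w5.npz");i=d["frame"][60:260,100:360,::-1];cv2.imwrite("pics/w5c.png",cv2.resize(i,None,fx=3,fy=3,interpolation=cv2.INTER_CUBIC))
E
```

```text
[ 0.4916 -0.0466  0.1751] [-1.800e+02 -1.000e-01  1.031e+02]
disc (0.47401466965675354, 0.009469343349337578) 0.044890619814395905 0.060402307637177716
fit orange 30 192.8
gaps [(np.float64(281.1), np.float64(282.3)), (np.float64(282.4), np.float64(283.7)), (np.float64(183.2), np.float64(201.5))]
c0 orange 35 191.7
gaps [(np.float64(282.7), np.float64(284.0)), (np.float64(10.2), np.float64(11.5)), (np.float64(182.4), np.float64(200.9))]
```

View pics/w5c.png

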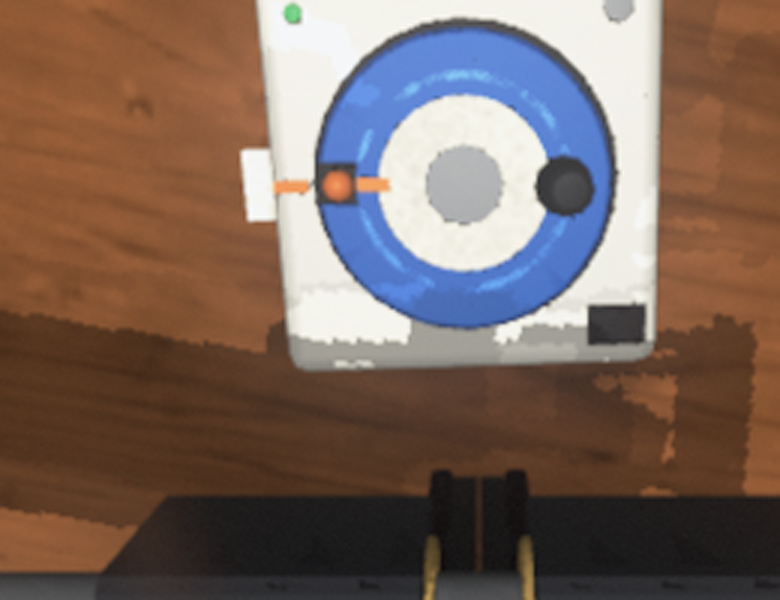

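Clear view: pin at crop (338,186), notch box 320–356 by 163–205, case mark (292,187), grey spot (463,184), lug (565,186). I'll check the angles with the height parallax included.

```bash
python3 - <<'E'
from h import *
d=dict(np.load("w5.npz"));Rt=wcam(d);print(Rt[1],Rt[0].round(2).tolist())
c=onplane(d,100+463.5/3,60+184.5/3,.06,Rt)[:2];print("spot",c)
for n,u,v,z in(("pin",338,185.5,.046),("mark",292,187,.036),("notch",338,184,.06),("dmark",375,185,.06),("lug",566,187,.084)):
    p=onplane(d,100+u/3,60+v/3,z,Rt)[:2];e=p-c;print(n,p.round(4),np.hypot(*e).round(4),(np.degrees(np.arctan2(e[1],e[0]))%360).round(1))
E
```

```text
[0.47469794 0.02666922 0.33783141] [[0.97, 0.22, 0.06], [0.23, -0.94, -0.27], [-0.0, 0.27, -0.96]]
spot [0.47422786 0.00913445]
pin [ 0.4352 -0.0012] 0.0403 194.8
mark [ 0.4192 -0.006 ] 0.0571 195.4
notch [0.437  0.0006] 0.0381 192.9
dmark [0.4481 0.0029] 0.0269 193.4
lug [0.5022 0.0165] 0.0289 14.7
```

The notch is about 2° short, or 1.3 mm, which is inside the 3 mm the dome guides. Moving over the grey spot to press.

Request:
{"fn": "servo_tool", "kwargs": {
  "series": [
    [[0.1, -0.013, 0, 0, 0, 0, 0], [0.193, -0.026, 0, 0, 0, 0, 0], [0.193, -0.026, 0.08, 0, 0, 0, 0], [0.193, -0.026, 0.16, 0, 0, 0, 0], [0.193, -0.026, 0.24, 0, 0, 0, 0], [0.193, -0.026, 0.31, 0, 0, 0, 0], [0.193, -0.026, 0.35, 0, 0, 0, 0], [0.193, -0.026, 0.365, 0, 0, 0, 0], [0.193, -0.026, 0.365, 0, 0, 0, 0], [0.193, -0.026, 0.365, 0, 0, 0, 0]]
  ]
}}

```text
time_s: 7.32
tool_pos: [0.4716, 0.0074, 0.0664]
tool_rot: [180.0, -0.0, 103.1]
force: [0.0, -0.4, 0.6]
grip_width: 0.0004
grasp_force: 0.0
```

Request:
{"fn": "servo_tool", "kwargs": {
  "series": [
    [[0, 0, 0.005, 0, 0, 0, 0], [0, 0, 0.01, 0, 0, 0, 0], [0, 0, 0.015, 0, 0, 0, 0], [0, 0, 0.02, 0, 0, 0, 0], [0, 0, 0.024, 0, 0, 0, 0], [0, 0, 0.028, 0, 0, 0, 0], [0, 0, 0.032, 0, 0, 0, 0], [0, 0, 0.036, 0, 0, 0, 0], [0, 0, 0.04, 0, 0, 0, 0], [0, 0, 0.04, 0, 0, 0, 0]]
  ]
}}

```text
time_s: 8.15
tool_pos: [0.4716, 0.0066, 0.0541]
tool_rot: [180.0, 0.0, 103.0]
force: [-0.2, -0.5, 3.3]
grip_width: 0.0001
grasp_force: 1.7
```

Going down easily at 3–5 N. I'll press on home.

Request:
{"fn": "servo_tool", "kwargs": {
  "series": [
    [[0, 0, 0.004, 0, 0, 0, 0], [0, 0, 0.008, 0, 0, 0, 0], [0, 0, 0.012, 0, 0, 0, 0], [0, 0, 0.015, 0, 0, 0, 0], [0, 0, 0.017, 0, 0, 0, 0], [0, 0, 0.017, 0, 0, 0, 0]]
  ]
}}

```text
time_s: 8.65
tool_pos: [0.4717, 0.0066, 0.0502]
tool_rot: [-180.0, 0.1, 103.0]
force: [-4.6, -0.9, 16.4]
grip_width: 0.0002
grasp_force: 8.2
```

Bottomed out at z = 0.050 with 16 N. Retracting now.

Request:
{"fn": "servo_tool", "kwargs": {
  "series": [
    [[0, 0, -0.02, 0, 0, 0, 0], [0, 0, -0.08, 0, 0, 0, 0], [0, 0, -0.18, 0, 0, 0, 0], [0, 0, -0.3, 0, 0, 0, 0], [0, 0, -0.42, 0, 0, 0, 0], [-0.12, 0, -0.42, 0, 0, 0, 0], [-0.193, 0, -0.42, 0, 0, 0, 0], [-0.193, 0, -0.42, 0, 0, 0, 0], [-0.193, 0, -0.42, 0, 0, 0, 0], [-0.193, 0, -0.42, 0, 0, 0, 0], [-0.193, 0, -0.42, 0, 0, 0, 0]]
  ]
}}

```text
time_s: 9.57
tool_pos: [0.4835, -0.0485, 0.1738]
tool_rot: [-179.9, -0.1, 103.1]
force: [-0.5, 0.0, -0.3]
grip_width: 0.0004
grasp_force: 0.0
```

```bash
python3 look.py w6; python3 - <<'E'
from h import *
d=np.load("w6.npz");i=d["frame"][60:260,100:360,::-1];cv2.imwrite("pics/w6c.png",cv2.resize(i,None,fx=3,fy=3,interpolation=cv2.INTER_CUBIC))
E
```

```text
[ 0.4835 -0.0485  0.1738] [-1.799e+02 -1.000e-01  1.031e+02]
disc (0.4739454984664917, 0.009399386122822762) 0.04496835172176361 0.05039664296910212
fit orange 28 193.5
gaps [(np.float64(282.8), np.float64(284.1)), (np.float64(8.9), np.float64(10.3)), (np.float64(183.1), np.float64(202.5))]
c0 orange 33 192.5
gaps [(np.float64(13.5), np.float64(16.1)), (np.float64(8.4), np.float64(11.0)), (np.float64(182.7), np.float64(201.8))]
```

View pics/w6c.png

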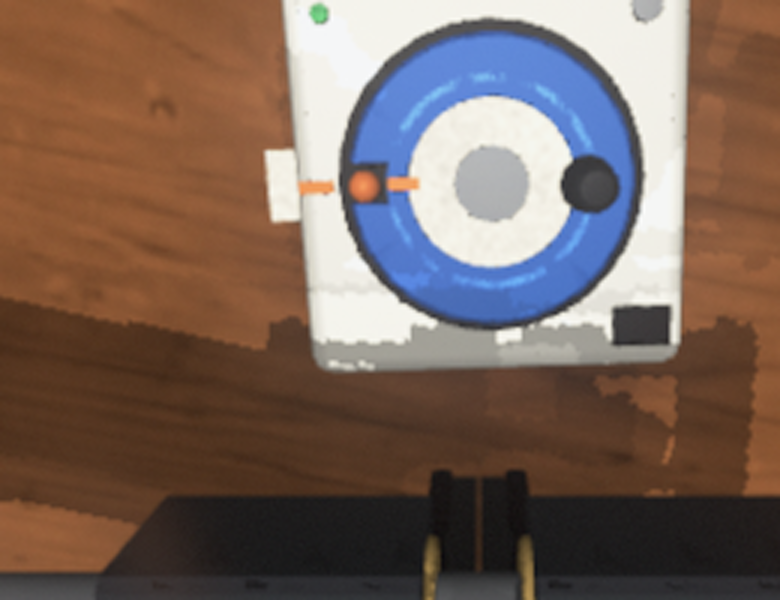

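The disc face has dropped from 60.4 mm to 50.4 mm, the pin sits in the notch at crop (366,185), and the finger is clear. Handing in.

```bash
python3 -c "
from cell import env
print(env.sign_off())"
```

```text
the job is handed in; nothing more can be done
None
```

The disc is turned with its notch over the pin and pressed fully home (top face measured at about 50 mm, down from 60). The finger is clear, the phone, stapler and charger were not touched, and the job is handed in; sign-off gave no verdict.

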